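# Seat the amber reference cell in the bakery's crust-colour reader

## Robot

A 6-joint arm with a two-finger parallel gripper is mounted at the origin on the work surface. World frame = base frame: x ahead of the robot, y to its left, z up, the work surface at z = 0. Lengths are in mm, angles in rad, forces in N, time in s.
With the tool pointing down it reaches from about 300 to 775 mm from the base axis. Payload 14.6 kg.
Tool frame: the origin (TCP) lies midway between the tips of the shut fingers; the grasp point (between the pads) lies 19 mm behind it (manip.grip_depth is the distance from the TCP to the grasp point, in mm); x points along the fingers, y is the direction in which the jaws open and shut, and the axes are right-handed (so a half turn about x gives the same grasp; the last joint's range is limited). The gripper opens to 94 mm and grips with 3 to 60 N. Pads are 16 mm wide; open, the fingers measure 119 mm over their backs; the gripper's body (75 mm by 177 mm) begins 78 mm behind the grasp point.
Start: joints at [-1.319, 0.3, 1.521, -0, 1.321, -0.067], TCP at [172.378, -522.279, 205.446] pointing down, gripper open.
Joint ranges: [-3.03, 3.03], [-0.79, 2.21], [0.23, 2.52], [-1.04, 4.18], [0, 3.07], [-2.55, 2.55]. Speed limits (rad/s): [2.22, 2.22, 2.57, 3.14, 3.14, 3.14].

## Interface

Orientations are given as [roll, pitch, yaw] about the fixed x, y, z axes, in that order (R = Rz(yaw) Ry(pitch) Rx(roll)).
In Python, from cell import readout, cams, ticket, manip gives the robot as it stands. The module is installed in compiled form; this text tells all that it offers.
- The arm moves only by the tool apply_moves, never from a script. Its argument "plan" is one flat list of numbers, 7 for each row, row after row: the turn, a rotation vector about the tool's x, y, z in rad, then the shift along the tool's x, y, z in m, then the opening in per cent of the stroke, from 0 (shut) to 100 (fully open). In form: [wx, wy, wz, x, y, z, fingers, wx, wy, wz, x, y, z, fingers, ...]. A call has 1 to 5 rows; each row shifts and turns the commanded pose from where the row before left it, along the tool's axes as they then stand; what a row does not reach is not made up. A row lasts 1/8 s, in which the tool goes at most 62.5 mm and 10.7 degrees, less where a joint would pass 70% of its speed; a pose out of reach is approached as far as the arm can. A call with a gripper value outside its range is refused whole. The fingers move at their own pace and stop on an object; "force" is the grip in N (left out, the last holds). Time passes only in rows, so rows that do not move let the fingers close. It gives the time, the measured TCP pose, the force and the opening at its end, in the units of the state.
- readout.read_state(): the state, without advancing time (a new reading comes with each control period).
- cams.camera(name): name is "scene" or "top"; returns a dict with "image" (384x512x3 uint8, red, green, blue), "fovy" (degrees; the focal length in pixels is half the picture's height over the tangent of half this angle, whatever the lens; pixels are square), "cx", "cy" (the principal point, pixels), "position" and "orientation" of the camera in the world. Camera axes: x right, y down, z forward; pixel columns grow to the right and rows downward; lengths in mm; the calibration is good to about 2 mm. A picture is of the moment at which its call begins. There is no depth.
- ticket.sign_off(): hands the job in, once; it reports no verdict.
The state is a dict: "clock": time; "joints": joint angles; "qd": joint speeds; "effort": joint torques, N m; "eef_pos": TCP position; "eef_rot": TCP orientation; "wrist_force": force on the tool from outside, world axes, zero at the start; "moment": the same for the moment, N m; "finger_gap": finger opening in mm.
Only numpy, scipy, OpenCV 4.12 (cv2) and the standard library are available. Lean on these libraries where they do the work, as an engineer would, in place of code of your own. Each camera call takes 0.05 s, during which the arm holds its last target.

## Task

Take the amber reference cell from the rack and set it in the well of the crust-colour reader so that its clear faces line up with the lamp and the detector, fully home in the keyed well. It is glass, so feel for the keyway with a light touch and never force or drop it. With the cell home and let go of, press the green read button, release it, and leave the other cells and the things on the bench where they are.

Things in the scene. Friction and masses are not known exactly. Their poses are not given: they have to be found in the camera images.
- amber_cell: Loose glass reference cell, 0.16 kg, 100 mm tall, amber glass, amber spot on its black cap; upright in one of the rack's three places (varies). Origin: centre of the underside of its round foot (44 mm dia., z 0 to 14 mm, lower edge bevelled 2 mm), z up. Its 30 x 30 mm body (z 14 to 56) has clear faces towards +y and -y, grey frosted ones towards +x and -x. A half turn makes no difference.
- amber_cap (a point): Point on the axis of the amber cell's black square cap, 77 mm above the cell's origin: where to hold it. The cap is 30 x 30 mm, 36 mm tall (cell z 56 to 92), and can be held by any two opposite sides. Axes as the cell's.
- amber_key (a point): Centre of the lower end of the steel key bar under the amber cell's foot, 8 mm below the cell's origin. The bar is 8 mm wide (x), 36 mm long (y), 8 mm deep; it runs along the cell's y, the way light passes. The glass chips if the cell is pressed on the reader with more than 30 N.
- rack: Fixed wooden storage rack, 75 (x) x 215 (y) x 14 mm, origin at the centre of its underside. Three places at y = -65, 0 and +65 mm, each a slot 11 x 40 mm, 11 mm deep, running along y; the foot of a cell rests on the rack's top face (14 mm above the table) with its key in the slot.
- green_cell: Same make as amber_cell, but with green glass and a green spot on its cap; a bystander, leave it in the rack.
- blue_cell: Same make as amber_cell, but with blue glass and a blue spot on its cap; a bystander, leave it in the rack.
- reader: Fixed crust-colour reader: white housing 200 x 150 x 45 mm (x -115 to +85, y -75 to +75 mm), origin on the table below the well's axis, green button at its front (-x). On it an aluminium optics ring, 80 mm dia., 23 mm high, with the well in its middle and two opposite black pods: lamp (yellow lens) and detector (clear lens); pod tops 102 mm above the table, inner faces 38 mm from the axis.
- ring_top (a point): Centre of the optics ring's top face, 68 mm above the table; axes are the housing's, NOT the ring's. The ring is clamped fast turned 0.15 to 0.95 rad counterclockwise about z (at 0 the pods lie along the reader's +y and -y). The angle is not reported: see it (pods, red marks) or feel it. The keyway always runs along the line between the pods, the light path.
- well (a point): Well axis at its ledge, 54 mm above the table; the housing's axes. Bore 45.2 mm dia., 14 mm deep to the ledge; in the ledge the keyway, 9.6 x 39 mm, 9 mm deep. Off line, the cell stands on its key, origin 8 mm above this point, foot 6 mm in the bore; turned under light load to within about 3 degrees of the keyway the key drops in. Home: cell origin at this point.
- read_button_top (a point): Top centre of the green push button (26 mm diameter) near the reader's front right corner (reader x -90, y -45 mm), 63 mm above the table when up.
- read_button (a joint): Travel of the read button: 0 up, 0.006 m fully down (about 5 N); springs back.
- roll_a: Bread roll, 120 x 66 x 60 mm, long along x; bystander.
- roll_b: Bread roll, as roll_a; bystander.
- shaker: Steel shaker, 60 mm diameter, 100 mm tall; bystander.
- jar: Glass jar with orange lid, 66 mm diameter, 100 mm tall; bystander.
- timer: White round kitchen timer with orange dial, 68 mm diameter, 34 mm high; bystander.
Not all that is in view belongs to the job. Leave any red look-alike of the amber_cell alone.

How it is judged:
By the outcome, as a careful person would: the job done as asked, in the order asked, and still so for the second after the job is handed in, with the robot touching nothing.
It also fails if it takes over 72 s, if anything falls off the work surface, if the arm or the gripper's body presses on something with over 40 N, if the wrist force passes 120 N, or if a joint passes its speed limit or range.

## Working session

There is one attempt and no reset: what is moved stays moved. The work goes in short steps, Python scripts to look and compute and a tool call to move; the robot and the scene stay as the last step left them, time stands still between calls to the robot, and variables do not carry over. Pictures are saved under pics/ and viewed, and the job is handed in when it is done.

Besides the shell and the picture viewer there is one more tool, called after "Emit:" by a JSON object that holds its "api" and its "payload". apply_moves: Moves the arm, as the interface text tells. Its arguments: {"type":"object","properties":{"plan":{"type":"array","items":{"type":"number"}},"force":{"type":"number"}},"required":["plan"]}

```bash
mkdir -p pics; python3 - <<'E'
from cell import readout,cams,manip
import cv2,pickle
s=readout.read_state();print(s,manip.grip_depth)
for n in("scene","top"):
    c=cams.camera(n);pickle.dump(c,open(n+".pkl","wb"))
    cv2.imwrite(f"pics/{n}0.png",c["image"][:,:,::-1])
    print(n,{k:v for k,v in c.items() if k!="image"})
E
```

```text
{'clock': 0.0, 'joints': array([-1.31860525e+00,  3.00457638e-01,  1.52158608e+00,  3.88964069e-05,
        1.32070160e+00, -6.66230450e-02]), 'qd': array([-1.00537418e-04,  8.01210633e-04,  1.04001700e-03, -2.73402561e-04,
       -5.13990692e-05,  1.29988080e-03]), 'effort': array([ 4.41792190e-04, -5.31808448e+01, -3.52732301e+01,  7.09131989e-02,
        2.44293694e-02, -1.08625734e-04]), 'eef_pos': array([ 172.32102366, -522.02897139,  204.89160286]), 'eef_rot': array([-1.67009314,  1.56964305,  1.79030398]), 'wrist_force': array([-0.26098573, -0.12906025,  0.34594118]), 'moment': array([-0.07938865, -0.02852471, -0.0574557 ]), 'finger_gap': 93.74523462605971} 18.8
scene {'fovy': 49.38126232882084, 'cx': 250.03705193004984, 'cy': 186.86911050585437, 'position': array([1731.62341314,  -35.49450234,  957.27653577]), 'orientation': array([-2.21812075,  0.02128208,  1.53867984])}
top {'fovy': 53.482524028521055, 'cx': 255.0954340288884, 'cy': 188.59488448535296, 'position': array([ 413.54172186,  -20.70012931, 1368.43173988]), 'orientation': array([-3.00880641, -0.00435728, -1.55484213])}
```

View pics/scene0.png

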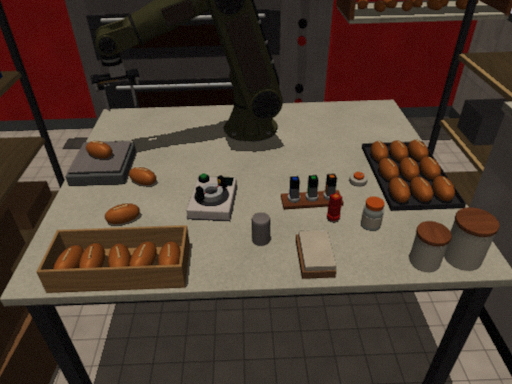

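View pics/top0.png

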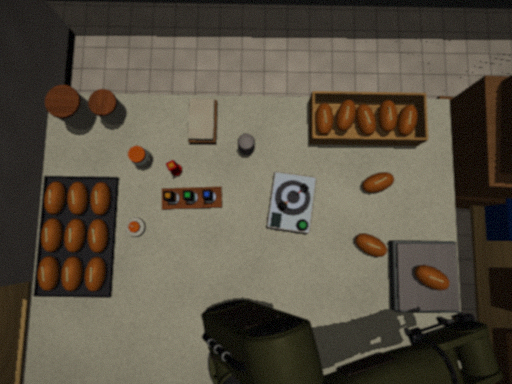

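The scene view shows the rack around (312,195) and the reader around (213,195). In the top view the rack is at about (192,198), with amber at the left end (169,196), and the reader is at about (292,203). I'll zoom in on both.

```bash
python3 - <<'E'
import cv2
t=cv2.imread("pics/top0.png");s=cv2.imread("pics/scene0.png")
g=lambda i:cv2.convertScaleAbs(i,alpha=1.6)
cv2.imwrite("pics/a.png",cv2.resize(g(t[165:240,260:325]),None,fx=8,fy=8,interpolation=cv2.INTER_CUBIC))
cv2.imwrite("pics/b.png",cv2.resize(g(t[150:220,155:230]),None,fx=8,fy=8,interpolation=cv2.INTER_CUBIC))
cv2.imwrite("pics/c.png",cv2.resize(g(s[160:230,180:350]),None,fx=4.7,fy=4.7,interpolation=cv2.INTER_CUBIC))
E
```

```text
(no output)
```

View pics/a.png

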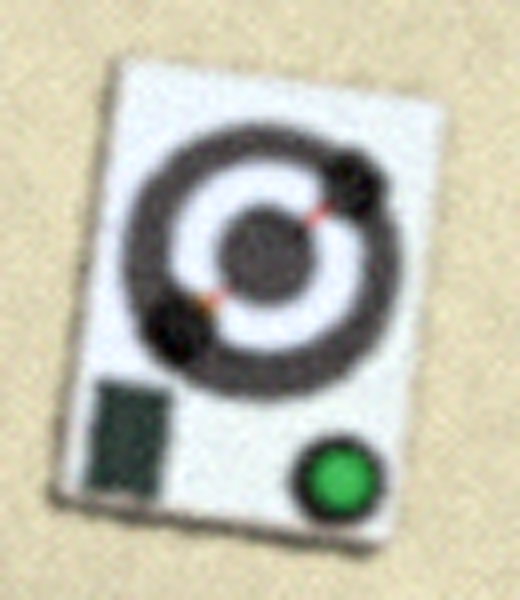

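View pics/b.png

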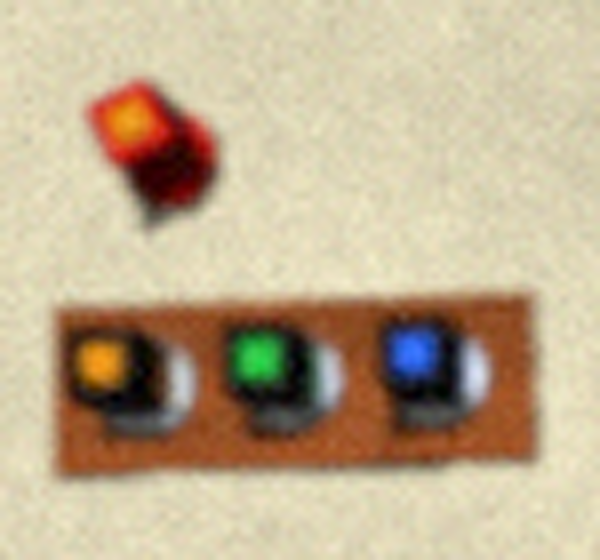

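View pics/c.png

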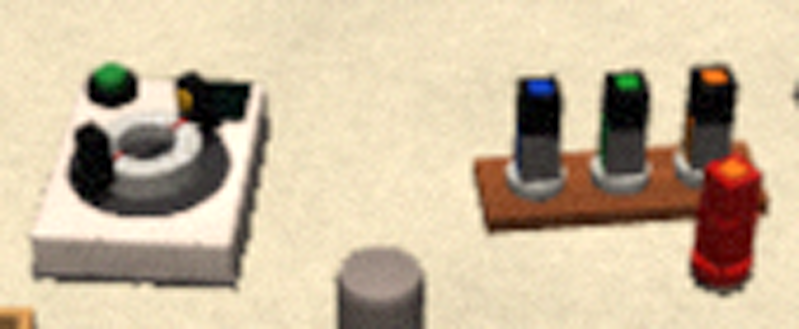

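The zooms show amber at the left (+y) end of the rack. The red look-alike stands just ahead of it at top view (173,168). The pods sit upper right and lower left of the ring, with red marks on the line between them. Next I'll measure these.

```bash
cat > h.py <<'E'
import numpy as np,cv2,pickle
from scipy.spatial.transform import Rotation as R
def ray(c,uv):
    f=192/np.tan(np.radians(c["fovy"])/2)
    d=np.array([(uv[0]-c["cx"])/f,(uv[1]-c["cy"])/f,1.])
    return np.array(c["position"]),R.from_euler("xyz",c["orientation"]).as_matrix()@d
def plane(c,uv,z):
    p,d=ray(c,uv);return p+d*(z-p[2])/d[2]
def proj(c,P):
    f=192/np.tan(np.radians(c["fovy"])/2)
    q=R.from_euler("xyz",c["orientation"]).as_matrix().T@(np.array(P)-c["position"])
    return q[:2]/q[2]*f+[c["cx"],c["cy"]]
def tri(c1,u1,c2,u2):
    p1,d1=ray(c1,u1);p2,d2=ray(c2,u2)
    s=np.linalg.lstsq(np.c_[d1,-d2],p2-p1,rcond=None)[0]
    a=p1+d1*s[0];b=p2+d2*s[1];return (a+b)/2,np.linalg.norm(a-b)
def blobs(im,lo,hi,box,amin=3):
    x0,y0,x1,y1=box
    h=cv2.cvtColor(np.ascontiguousarray(im[y0:y1,x0:x1]),cv2.COLOR_RGB2HSV)
    m=cv2.inRange(h,lo,hi);n,l,st,ce=cv2.connectedComponentsWithStats(m)
    out=[]
    for i in range(1,n):
        if st[i,4]>=amin:
            w=(l==i)*h[:,:,1].astype(float)*h[:,:,2];ys,xs=np.nonzero(w)
            ww=w[ys,xs];out.append((st[i,4],(xs*ww).sum()/ww.sum()+x0,(ys*ww).sum()/ww.sum()+y0))
    return sorted(out,reverse=True)
T=pickle.load(open("top.pkl","rb"));S=pickle.load(open("scene.pkl","rb"))
E
python3 - <<'E'
from h import *
cols={"amber":((8,130,90),(22,255,255)),"green":((50,110,60),(75,255,255)),"blue":((100,110,90),(125,255,255)),"red":((0,150,110),(5,255,255))}
for k,(lo,hi) in cols.items():
    print(k,"top rack",[(a,round(u,2),round(v,2),plane(T,(u,v),106).round(1)) for a,u,v in blobs(T["image"],lo,hi,(160,185,225,212)) ][:3])
    print(k,"scene rack",[(a,round(u,2),round(v,2),plane(S,(u,v),106).round(1)) for a,u,v in blobs(S["image"],lo,hi,(280,170,342,205))][:4])
    print(k,"top reader",[(a,round(u,2),round(v,2),plane(T,(u,v),68 if k!='green' else 63).round(1)) for a,u,v in blobs(T["image"],lo,hi,(262,170,320,240),1)][:5])
    print(k,"scene reader",[(a,round(u,2),round(v,2),plane(S,(u,v),68 if k!='green' else 63).round(1)) for a,u,v in blobs(S["image"],lo,hi,(185,170,240,225),1)][:5])
# housing quad top
for nm,c,box in(("top",T,(262,168,320,240)),("scene",S,(183,170,245,225))):
    x0,y0,x1,y1=box
    h=cv2.cvtColor(np.ascontiguousarray(c["image"][y0:y1,x0:x1]),cv2.COLOR_RGB2HSV)
    print(h[10,10],h[12,30])
# rack
h=cv2.cvtColor(T["image"],cv2.COLOR_RGB2HSV)
print("rack px",h[190,200],h[195,216], "bench",h[220,170],"house",h[175,285],h[200,306])
m=cv2.inRange(h[180:215,155:230],(5,110,30),(14,255,160));
cs=max(cv2.findContours(m,cv2.RETR_EXTERNAL,cv2.CHAIN_APPROX_NONE)[0],key=cv2.contourArea)
r=cv2.minAreaRect(cs);b=cv2.boxPoints(r)+[155,180];P=np.array([plane(T,p,14) for p in b]);print(P.round(1),P.mean(0),np.linalg.norm(P-np.roll(P,1,0),axis=1))
E
```

```text
amber top rack [(np.int32(325), np.float64(194.89), np.float64(202.73), array([531.5, 175.8, 106. ])), (np.int32(51), np.float64(184.39), np.float64(189.22), array([576.2, 212.5, 106. ])), (np.int32(23), np.float64(167.03), np.float64(194.83), array([556.4, 269.5, 106. ]))]
amber scene rack [(np.int32(42), np.float64(284.39), np.float64(197.46), array([669.3,  92.6, 106. ])), (np.int32(36), np.float64(302.46), np.float64(196.16), array([666. , 152.2, 106. ])), (np.int32(33), np.float64(320.31), np.float64(194.91), array([662.9, 211.2, 106. ])), (np.int32(18), np.float64(335.74), np.float64(195.4), array([668.4, 260.9, 106. ]))]
amber top reader []
amber scene reader [(np.int32(1), np.float64(219.0), np.float64(180.0), array([ 507.1, -127.5,   68. ]))]
green top rack [(np.int32(31), np.float64(186.77), np.float64(194.29), array([559.3, 203.9, 106. ]))]
green scene rack [(np.int32(13), np.float64(313.0), np.float64(176.84), array([560.8, 202.8, 106. ]))]
green top reader [(np.int32(45), np.float64(302.35), np.float64(224.46), array([ 467.1, -186.9,   63. ]))]
green scene reader [(np.int32(19), np.float64(203.08), np.float64(175.33), array([ 467.2, -187.9,   63. ]))]
blue top rack [(np.int32(22), np.float64(206.11), np.float64(193.69), array([562.4, 139.5, 106. ]))]
blue scene rack [(np.int32(9), np.float64(294.36), np.float64(177.89), array([563. , 137.7, 106. ]))]
blue top reader []
blue scene reader []
red top rack []
red scene rack [(np.int32(23), np.float64(336.02), np.float64(195.83), array([670.7, 261.4, 106. ]))]
red top reader []
red scene reader []
[ 20  49 105] [102  12 103]
[ 21  56 154] [ 15  38 162]
rack px [ 11 195  85] [ 6 90 93] bench [ 24  44 139] house [108  16 161] [120  18  56]
[[589.7 311.9  14. ]
 [599.9  99.5  14. ]
 [527.1  95.2  14. ]
 [517.1 306.2  14. ]] [558.46072364 203.22197385  14.        ] [ 72.86078016 212.66346975  72.92604662 211.16784321]
```

```bash
python3 - <<'E'
from h import *
im=T["image"];x0,y0=262,166
g=cv2.cvtColor(np.ascontiguousarray(im[y0:y0+76,x0:x0+60]),cv2.COLOR_RGB2HSV).astype(int)
k=8
up=cv2.resize(im[y0:y0+76,x0:x0+60],None,fx=k,fy=k,interpolation=cv2.INTER_CUBIC)
tp=lambda p:((np.asarray(p,float)+.5)/k-.5+[x0,y0])
h=cv2.cvtColor(up,cv2.COLOR_RGB2HSV)
# white housing
m=((h[...,1]<42)&(h[...,2]>105)).astype(np.uint8)*255
cs=cv2.findContours(m,cv2.RETR_EXTERNAL,cv2.CHAIN_APPROX_NONE)[0];c=max(cs,key=cv2.contourArea)
b=cv2.boxPoints(cv2.minAreaRect(c));P=np.array([plane(T,tp(p),45) for p in b])
print("housing",P.round(1).tolist(),P.mean(0).round(1),np.linalg.norm(P-np.roll(P,1,0),axis=1).round(1))
for i in range(4):
    d=P[i]-P[i-1];print(np.arctan2(d[1],d[0]).round(4),end=" ")
# dark hole
v=h[...,2];m2=(v<100).astype(np.uint8)*255
for c in cv2.findContours(m2,cv2.RETR_LIST,cv2.CHAIN_APPROX_NONE)[0]:
    a=cv2.contourArea(c)
    if a>1500:
        e=cv2.fitEllipse(c);q=tp(e[0]);print("\ndark",a,q.round(2),np.array(e[1])/k,plane(T,q,68).round(1),plane(T,q,102).round(1),plane(T,q,45).round(1))
# reddish pixels
r=up.astype(int);m3=((r[...,0]-r[...,1:].max(2))>22)
n,l,st,ce=cv2.connectedComponentsWithStats(m3.astype(np.uint8))
for i in range(1,n):
    if st[i,4]>20:print("red",st[i,4],tp(ce[i]).round(2),plane(T,tp(ce[i]),68).round(1))
# pods very dark
m4=(v<35).astype(np.uint8)
n,l,st,ce=cv2.connectedComponentsWithStats(m4)
for i in range(1,n):
    if st[i,4]>300:print("pod",st[i],tp(ce[i]).round(2),plane(T,tp(ce[i]),102).round(1))
cv2.imwrite("pics/m.png",np.hstack([m,m2,m3.astype(np.uint8)*255,m4*255])[::2,::2])
E
```

```text
housing [[458.2, -55.6, 45.0], [661.6, -87.5, 45.0], [635.9, -252.9, 45.0], [433.4, -217.8, 45.0]] [ 547.3 -153.5   45. ] [164.  205.9 167.4 205.5]
1.4195 -0.1557 -1.7248 2.9696 
dark 22766.5 [286.36 223.45] [17.71405602 45.6375885 ] [ 469.4 -131.9   68. ] [ 468. -129.  102.] [ 470.4 -133.8   45. ]

dark 7761.5 [292.87 196.56] [12.21625614 12.65960217] [ 561.9 -153.8   68. ] [ 558.  -150.3  102. ] [ 564.5 -156.1   45. ]

dark 27404.5 [292.86 196.5 ] [22.07784271 25.0886364 ] [ 562.1 -153.7   68. ] [ 558.2 -150.2  102. ] [ 564.7 -156.1   45. ]

dark 61749.5 [292.32 197.38] [34.57690048 35.56501389] [ 559.  -151.9   68. ] [ 555.2 -148.4  102. ] [ 561.6 -154.2   45. ]
red 294 [299.36 191.32] [ 580.4 -176.1   68. ]
red 243 [285.95 202.13] [ 542.3 -130.1   68. ]
pod [ 307  149   56   65 2236] [303.74 187.89] [ 587.9 -186.7  102. ]
pod [ 130  281   66   79 3422] [281.71 205.79] [ 526.4 -113.2  102. ]
pod [282 455  53  57 712] [298.92 226.86] [ 457.4 -170.6  102. ]
```

View pics/m.png

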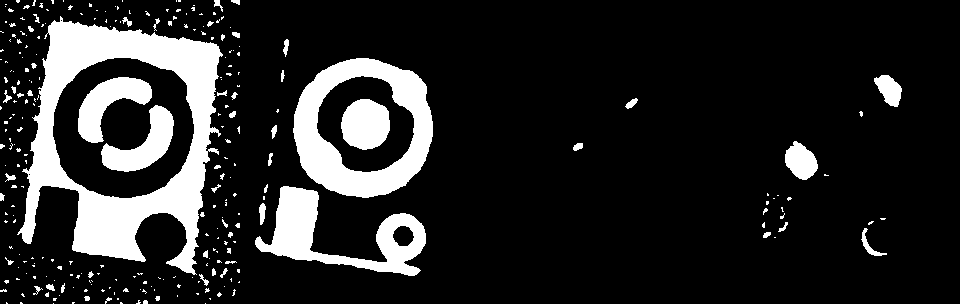

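```bash
cat >> h.py <<'E'
def plan(target,jaw=None,s=None):
    """target TCP pos mm, jaw angle (world, mod pi); prints in tool frame"""
    from cell import readout
    s=s or readout.read_state()
    M=R.from_euler("xyz",s["eef_rot"]).as_matrix();p=s["eef_pos"]
    y=M[:,1];a=np.arctan2(y[1],y[0])
    print("clk",round(s["clock"],2),"pos",p.round(1),"x",M[:,0].round(3),"jaw",a.round(4),"gap",round(s["finger_gap"],1),"q",s["joints"].round(2),"F",s["wrist_force"].round(1),"M",s["moment"].round(2))
    if jaw is not None:
        d=(jaw-a+np.pi/2)%np.pi-np.pi/2
        print("  turn about tool x (first):",(-d).round(4))
        # ideal down orientation
        aa=a+d;W=np.c_[[0,0,-1],[np.cos(aa),np.sin(aa),0],np.cross([0,0,-1],[np.cos(aa),np.sin(aa),0])]
        print("  full rotvec to target (tool):",R.from_matrix(M.T@W).as_rotvec().round(4))
        print("  shift after turn mm:",(W.T@(np.array(target)-p)).round(2))
    print("  shift tool now mm:",(M.T@(np.array(target)-p)).round(2))
E
python3 - <<'E'
from h import *
plan((556.4,269.5,200),0.046)
for z in(100,106,92): print(z,[(a,plane(T,(u,v),z).round(1)) for a,u,v in blobs(T["image"],(0,130,90),(25,255,255),(163,155,185,180),2)])
print([(a,u,v) for a,u,v in blobs(S["image"],(0,130,60),(25,255,255),(325,190,345,225),2)])
print(plane(T,(177.3,172.5),0))
E
```

```text
clk 0.1 pos [ 172.3 -522.   204.9] x [-0.     0.001 -1.   ] jaw -1.252 gap 93.9 q [-1.32  0.3   1.52 -0.    1.32 -0.07] F [ 0.8 -0.5 -0.6] M [-0.01  0.02 -0.02]
  turn about tool x (first): -1.298
  full rotvec to target (tool): [-1.298e+00 -7.000e-04  9.000e-04]
  shift after turn mm: [   4.94  420.06 -773.05]
  shift tool now mm: [   5.64 -631.26 -612.82]
100 [(np.int32(67), array([659.2, 262.7, 100. ])), (np.int32(10), array([653.2, 232.4, 100. ]))]
106 [(np.int32(67), array([658. , 261.4, 106. ])), (np.int32(10), array([652.1, 231.2, 106. ]))]
92 [(np.int32(67), array([660.7, 264.5,  92. ])), (np.int32(10), array([654.7, 233.9,  92. ]))]
[(np.int32(82), np.float64(336.0085974672368), np.float64(196.06574137546005)), (np.int32(42), np.float64(333.0360535899055), np.float64(215.96458409429908)), (np.int32(21), np.float64(326.7790282038461), np.float64(201.53687649499304)), (np.int32(11), np.float64(334.5740209405912), np.float64(206.8644588419043)), (np.int32(5), np.float64(340.011246267026), np.float64(205.747614538568)), (np.int32(4), np.float64(328.0), np.float64(208.57592707243654))]
[650.81943191 260.35697974   0.        ]
```

Emit:
{"api": "apply_moves", "payload": {"plan": [0,0,0,0,-0.042,-0.041,100,0,0,0,0,-0.042,-0.041,100,0,0,0,0,-0.042,-0.041,100,0,0,0,0,-0.042,-0.041,100,0,0,0,0,-0.042,-0.041,100]}}

```text
clock: 0.72
eef_pos: [301.6, -256.8, 205.4]
eef_rot: [3.052, 1.571, 0.229]
wrist_force: [0.2, 0.5, -0.2]
finger_gap: 93.7
```

Emit:
{"api": "apply_moves", "payload": {"plan": [0,0,0,0,-0.042,-0.041,80,0,0,0,0,-0.042,-0.041,80,0,0,0,0,-0.042,-0.041,80,0,0,0,0,-0.042,-0.041,80,0,0,0,0,-0.042,-0.041,80]}}

```text
clock: 1.35
eef_pos: [430.5, 7.0, 205.5]
eef_rot: [2.493, 1.571, -0.33]
wrist_force: [0.7, -1.2, -0.1]
finger_gap: 75.1
```

Emit:
{"api": "apply_moves", "payload": {"plan": [0,0,0,0,-0.042,-0.041,80,0,0,0,0,-0.042,-0.041,80,0,0,0,0,-0.042,-0.041,80,0,0,0,0,-0.042,-0.041,80,0,0,0,0,-0.042,-0.041,80]}}

```text
clock: 1.98
eef_pos: [559.4, 270.6, 205.1]
eef_rot: [0.193, 1.57, -2.63]
wrist_force: [1.2, -0.8, -0.3]
finger_gap: 75.2
```

Emit:
{"api": "apply_moves", "payload": {"plan": [-0.162,0,0,0,0,0,80,-0.162,0,0,0,0,0,80,-0.162,0,0,0,0,0,80,-0.162,0,0,0,0,0,80,-0.162,0,0,0,0,0,80]}}

```text
clock: 2.6
eef_pos: [558.8, 268.7, 205.0]
eef_rot: [-0.799, 1.57, -2.806]
wrist_force: [-0.5, 1.6, 0.3]
finger_gap: 75.1
```

Emit:
{"api": "apply_moves", "payload": {"plan": [-0.162,0,0,0,0,0,80,-0.162,0,0,0,0,0,80,-0.162,0,0,0,0,0,80,0,0,0,0,0,0,80]}}

```text
clock: 3.1
eef_pos: [558.8, 268.7, 205.1]
eef_rot: [-1.239, 1.57, -2.766]
wrist_force: [1.0, 0.2, -0.5]
finger_gap: 75.4
```

```bash
python3 - <<'E'
from h import *
from cell import cams
plan((556.4,269.5,72),0.046)
c=cams.camera("top");pickle.dump(c,open("t1.pkl","wb"));cv2.imwrite("pics/t1.png",cv2.resize(cv2.convertScaleAbs(c["image"][130:260,110:330,::-1],alpha=1.6),None,fx=3.5,fy=3.5))
E
```

```text
clk 3.1 pos [558.8 268.7 205.1] x [-0.001 -0.    -1.   ] jaw 0.043 gap 75.4 q [0.39 0.46 1.3  0.   1.38 0.35] F [ 1.   0.2 -0.5] M [-0.01 -0.07  0.01]
  turn about tool x (first): -0.003
  full rotvec to target (tool): [-0.003   0.0002  0.0006]
  shift after turn mm: [133.1   -2.38  -0.93]
  shift tool now mm: [133.1   -2.3   -0.95]
```

View pics/t1.png

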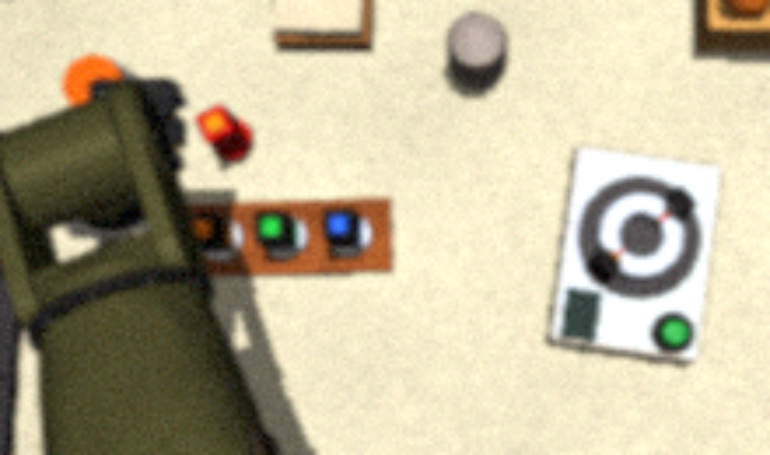

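The top view shows the gripper over the amber cell at about (205,230) in the crop, with the neighbouring cells undisturbed. Descending to grasp.

Emit:
{"api": "apply_moves", "payload": {"plan": [-0.003,0,0,0.04,-0.0023,-0.001,80,0,0,0,0.04,0,0,80,0,0,0,0.03,0,0,80,0,0,0,0.0231,0,0,80,0,0,0,0,0,0,80]}}

```text
clock: 3.78
eef_pos: [555.7, 269.3, 70.7]
eef_rot: [-1.216, 1.567, -2.742]
wrist_force: [0.2, 0.1, 1.5]
finger_gap: 75.2
```

```bash
python3 - <<'E'
from h import *
from cell import cams
plan((556.4,269.5,72),0.046)
c=cams.camera("scene");cv2.imwrite("pics/s1.png",cv2.resize(cv2.convertScaleAbs(c["image"][110:240,260:400,::-1],alpha=1.6),None,fx=4.5,fy=4.5,interpolation=cv2.INTER_CUBIC))
E
```

```text
clk 3.77 pos [555.7 269.3  70.7] x [-0.003 -0.001 -1.   ] jaw 0.044 gap 75.2 q [ 0.39  0.58  1.44 -0.    1.12  0.35] F [0.2 0.1 1.5] M [-0.07 -0.07 -0.  ]
  turn about tool x (first): -0.002
  full rotvec to target (tool): [-0.002   0.0012  0.0031]
  shift after turn mm: [-1.26  0.67 -0.22]
  shift tool now mm: [-1.26  0.67 -0.22]
```

View pics/s1.png

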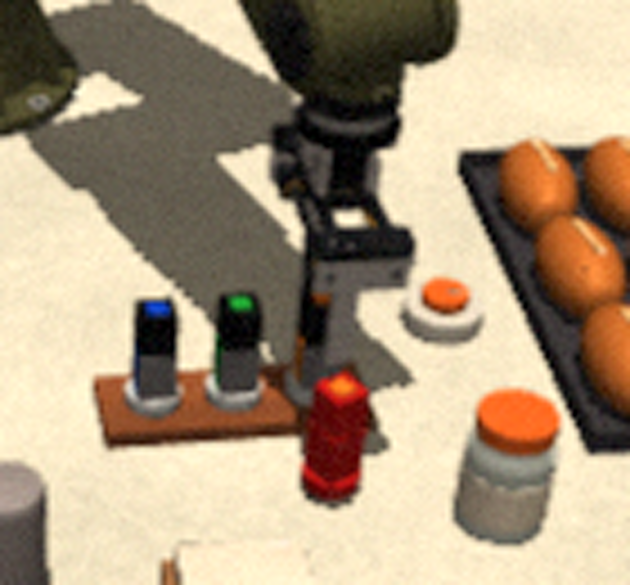

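Fingers straddle the amber cap at about (320,310) in the crop, with clearance to the red one in front. Closing.

Emit:
{"api": "apply_moves", "payload": {"plan": [0,0.0012,0.003,-0.0013,0.0007,0,40,0,0,0,0,0,0,40,0,0,0,0,0,0,20,0,0,0,0,0,0,20,0,0,0,0,0,0,20], "force": 15}}

```text
clock: 4.45
eef_pos: [557.3, 269.7, 73.7]
eef_rot: [1.96, 1.568, 0.436]
wrist_force: [0.4, -0.1, 1.0]
finger_gap: 29.9
```

```bash
python3 - <<'E'
from h import *
plan((556.4,269.5,72),0.046)
E
```

```text
clk 4.45 pos [557.3 269.7  73.7] x [ 0.003  0.001 -1.   ] jaw 0.047 gap 29.9 q [0.39 0.58 1.44 0.   1.12 0.34] F [ 0.4 -0.1  1. ] M [-0.06 -0.08  0.03]
  turn about tool x (first): 0.001
  full rotvec to target (tool): [ 0.001  -0.0012 -0.003 ]
  shift after turn mm: [ 1.7  -0.87  0.13]
  shift tool now mm: [ 1.7  -0.88  0.14]
```

Emit:
{"api": "apply_moves", "payload": {"plan": [0,0,0,-0.005,0,0,20,0,0,0,-0.015,0,0,20,0,0,0,-0.03,0,0,20,0,0,0,-0.04,0,0,20,0,0,0,-0.04,0,0,20], "force": 25}}

```text
clock: 5.08
eef_pos: [556.8, 269.5, 206.1]
eef_rot: [1.946, 1.567, 0.422]
wrist_force: [0.7, -0.1, -1.5]
finger_gap: 29.9
```

```bash
python3 - <<'E'
from h import *
plan((562,-153.7,200),0.694)
plan((562,-153.7,200),0.694+np.pi/2)
E
```

```text
clk 5.08 pos [556.8 269.5 206.1] x [ 0.004  0.002 -1.   ] jaw 0.047 gap 29.9 q [0.39 0.45 1.31 0.   1.37 0.34] F [ 0.7 -0.1 -1.5] M [-0.04 -0.09 -0.  ]
  turn about tool x (first): -0.647
  full rotvec to target (tool): [-6.47e-01 -2.00e-04 -4.10e-03]
  shift after turn mm: [   6.06 -266.68  328.62]
  shift tool now mm: [  5.38 -14.73 422.97]
clk 5.08 pos [556.8 269.5 206.1] x [ 0.004  0.002 -1.   ] jaw 0.047 gap 29.9 q [0.39 0.45 1.31 0.   1.37 0.34] F [ 0.7 -0.1 -1.5] M [-0.04 -0.09 -0.  ]
  turn about tool x (first): 0.9238
  full rotvec to target (tool): [ 0.9238 -0.0031 -0.0028]
  shift after turn mm: [  6.06 328.62 266.68]
  shift tool now mm: [  5.38 -14.73 422.97]
```

Emit:
{"api": "apply_moves", "payload": {"plan": [0,0,-0.003,0,-0.0015,0.03,20,0,0,0,0,-0.0015,0.04,20,0,0,0,0,-0.0015,0.045,20,0,0,0,0,-0.0015,0.045,20,0,0,0,0,-0.0015,0.045,20]}}

```text
clock: 5.7
eef_pos: [559.0, 63.0, 204.6]
eef_rot: [2.334, 1.569, 0.811]
wrist_force: [-0.4, -0.3, -1.3]
finger_gap: 29.8
```

Emit:
{"api": "apply_moves", "payload": {"plan": [0,0,0,0,-0.0015,0.045,20,0,0,0,0,-0.0015,0.045,20,0,0,0,0,-0.0015,0.045,20,0,0,0,0,-0.0015,0.043,20,0,0,0,0,-0.0015,0.04,20]}}

```text
clock: 6.32
eef_pos: [561.7, -155.3, 204.3]
eef_rot: [2.251, 1.57, 0.727]
wrist_force: [-0.0, -0.2, -0.9]
finger_gap: 29.9
```

Emit:
{"api": "apply_moves", "payload": {"plan": [-0.13,0,0,0,0,0,20,-0.13,0,0,0,0,0,20,-0.13,0,0,0,0,0,20,-0.13,0,0,0,0,0,20,-0.127,0,0,0,0,0,20]}}

```text
clock: 6.95
eef_pos: [561.8, -153.8, 204.3]
eef_rot: [1.679, 1.57, 0.806]
wrist_force: [-0.1, -0.1, -1.4]
finger_gap: 29.6
```

```bash
python3 - <<'E'
from h import *
from cell import cams
plan((562,-153.7,200),0.694)
for n in("top","scene"):
  c=cams.camera(n);pickle.dump(c,open(n+"2.pkl","wb"))
  b=(130,260,200,380) if n=="top" else (70,230,140,320)
  cv2.imwrite(f"pics/{n}2.png",cv2.resize(cv2.convertScaleAbs(c["image"][b[0]:b[1],b[2]:b[3],::-1],alpha=1.6),None,fx=4,fy=4,interpolation=cv2.INTER_CUBIC)[:600,:800])
plan((562,-153.7,200),0.694)
E
```

```text
clk 6.95 pos [ 561.8 -153.8  204.3] x [ 0.001  0.001 -1.   ] jaw 0.6982 gap 29.6 q [-0.33  0.37  1.43  0.    1.34 -1.03] F [-0.1 -0.1 -1.4] M [-0.03 -0.11 -0.04]
  turn about tool x (first): 0.0042
  full rotvec to target (tool): [ 0.0042 -0.0001 -0.0012]
  shift after turn mm: [4.28 0.18 0.05]
  shift tool now mm: [4.28 0.17 0.05]
clk 7.05 pos [ 561.8 -153.8  204.2] x [ 0.001  0.001 -1.   ] jaw 0.6957 gap 29.8 q [-0.33  0.37  1.43  0.    1.34 -1.03] F [ 1.3 -0.6 -2. ] M [ 0.   -0.09  0.01]
  turn about tool x (first): 0.0017
  full rotvec to target (tool): [ 0.0017 -0.0001 -0.0012]
  shift after turn mm: [4.15 0.17 0.05]
  shift tool now mm: [4.15 0.17 0.05]
```

View pics/top2.png

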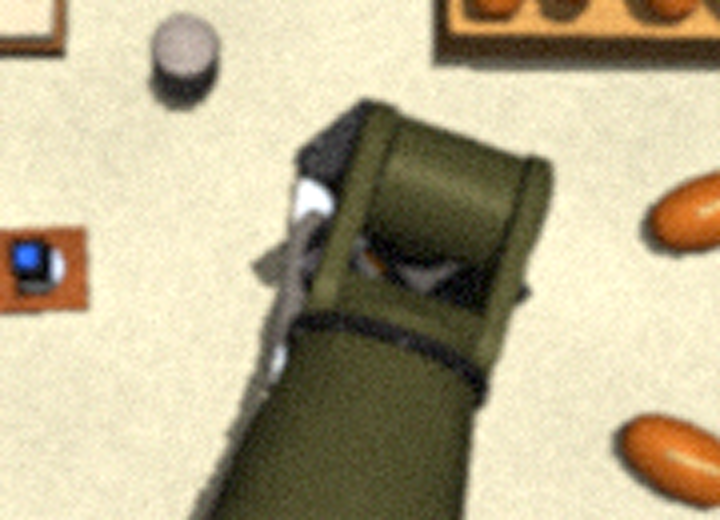

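View pics/scene2.png

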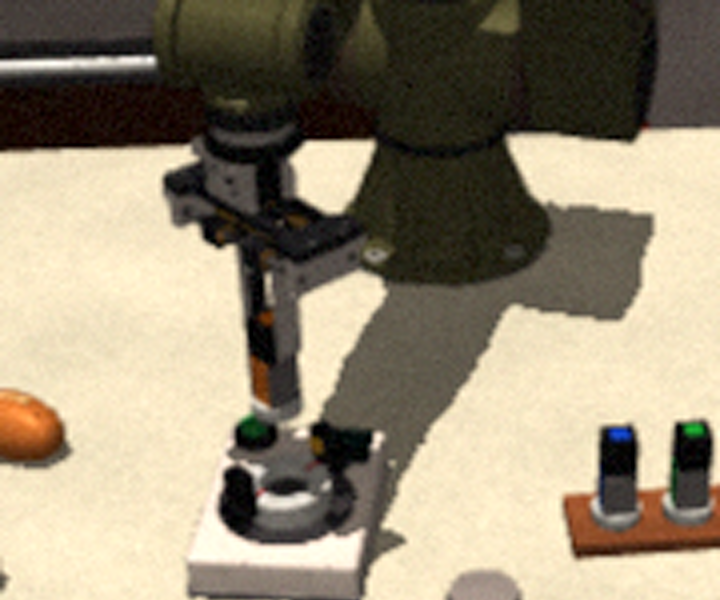

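The scene view shows the cell hanging upright over the well, foot at about (275,412) and hole at about (288,487) in the crop. Its amber face looks along the pod line. I'll cross-check the well centre in the scene view.

```bash
python3 - <<'E'
from h import *
C=pickle.load(open("scene2.pkl","rb"))
for nm,c,x0,y0,w,h_ in(("S0",S,195,178,40,36),("S2",C,195,178,40,36)):
    k=8;up=cv2.resize(c["image"][y0:y0+h_,x0:x0+w],None,fx=k,fy=k,interpolation=cv2.INTER_CUBIC)
    v=cv2.cvtColor(up,cv2.COLOR_RGB2HSV)[...,2]
    tp=lambda p:((np.asarray(p,float)+.5)/k-.5+[x0,y0])
    for th in(75,85,95):
      for q in cv2.findContours((v<th).astype(np.uint8),cv2.RETR_LIST,cv2.CHAIN_APPROX_NONE)[0]:
        a=cv2.contourArea(q)
        if 1200<a<9000:
            e=cv2.fitEllipse(q);u=tp(e[0]);
            if abs(u[0]-212)<5 and abs(u[1]-192)<5:print(nm,th,a,u.round(2),(np.array(e[1])/k).round(1),plane(c,u,68).round(1))
print("expected",proj(S,(562,-153.7,68)))
# ring foot of held cell: project
print("cell foot expected",proj(C,(561.8,-153.8,144.5)),proj(C,(561.8,-153.8,204)))
E
```

```text
S0 75 3939.5 [210.62 190.04] [ 6.5 12. ] [ 565.2 -155.4   68. ]
S2 85 3789.0 [210.08 194.56] [ 6.2 16.1] [ 590.8 -156.1   68. ]
S2 95 3314.5 [210.15 194.64] [ 5.4 15.6] [ 591.3 -155.9   68. ]
expected [211.12730553 189.47695091]
cell foot expected [209.35986418 171.60539623] [207.92531996 156.91046024]
```

Emit:
{"api": "apply_moves", "payload": {"plan": [0,0,0,0.025,0.0005,0.0008,20,0,0,0,0.025,0,0,20,0,0,0,0.015,0,0,20,0,0,0,0.008,0,0,20,0,0,0,0,0,0,20]}}

```text
clock: 7.68
eef_pos: [562.8, -154.0, 130.3]
eef_rot: [2.518, 1.57, 1.641]
wrist_force: [0.4, 0.5, -0.8]
finger_gap: 30.2
```

```bash
python3 - <<'E'
from h import *
from cell import cams
plan((562.7,-154.2,128),0.694)
for n in("scene",):
  c=cams.camera(n);b=(130,230,160,280)
  cv2.imwrite(f"pics/{n}3.png",cv2.resize(cv2.convertScaleAbs(c["image"][b[0]:b[1],b[2]:b[3],::-1],alpha=1.6),None,fx=6,fy=6,interpolation=cv2.INTER_CUBIC))
E
```

```text
clk 7.67 pos [ 562.8 -154.   130.3] x [-0.     0.001 -1.   ] jaw 0.6933 gap 30.2 q [-0.33  0.44  1.51  0.    1.19 -1.02] F [ 0.4  0.5 -0.8] M [ 0.04 -0.15  0.01]
  turn about tool x (first): -0.0007
  full rotvec to target (tool): [-0.0007 -0.001  -0.0007]
  shift after turn mm: [ 2.31 -0.18  0.14]
  shift tool now mm: [ 2.3  -0.19  0.14]
```

View pics/scene3.png

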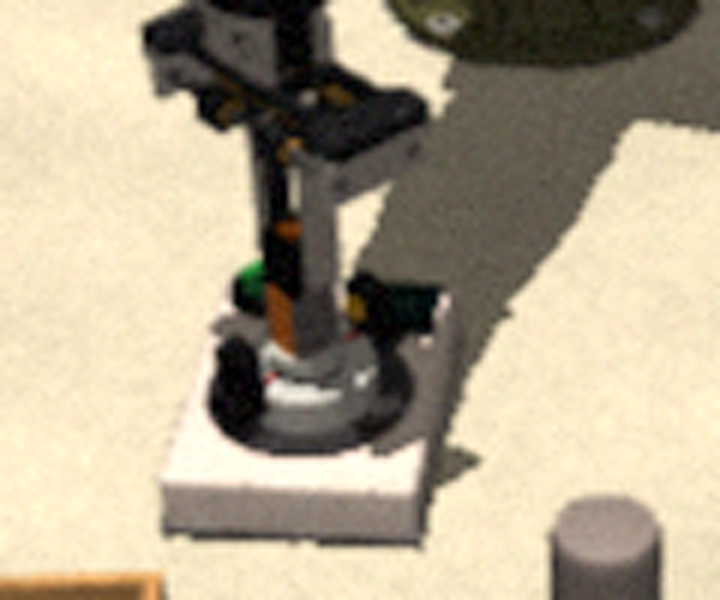

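The cell's foot is just above the ring, centred in it at about (310,365) in the crop. Feeling down in small steps.

Emit:
{"api": "apply_moves", "payload": {"plan": [0,0,0,0.001,0,0,20,0,0,0,0.001,0,0,20,0,0,0,0,0,0,20]}}

```text
clock: 8.1
eef_pos: [562.7, -154.0, 128.2]
eef_rot: [2.401, 1.57, 1.524]
wrist_force: [0.3, -0.1, -1.3]
finger_gap: 30.0
```

Emit:
{"api": "apply_moves", "payload": {"plan": [0,0,0,0.001,0,0,20,0,0,0,0,0,0,20]}}

```text
clock: 8.35
eef_pos: [562.7, -154.0, 127.2]
eef_rot: [2.39, 1.57, 1.513]
wrist_force: [0.4, -0.3, -0.5]
finger_gap: 30.1
```

Emit:
{"api": "apply_moves", "payload": {"plan": [0,0,0,0.001,0,0,20,0,0,0,0,0,0,20]}}

```text
clock: 8.6
eef_pos: [562.6, -154.0, 126.4]
eef_rot: [2.623, 1.57, 1.746]
wrist_force: [-2.3, -0.1, 4.7]
finger_gap: 29.7
```

Emit:
{"api": "apply_moves", "payload": {"plan": [0,0,0,0,-0.0006,-0.0005,20,0,0,0,0,0,0,20]}}

```text
clock: 8.85
eef_pos: [561.8, -153.9, 125.9]
eef_rot: [2.639, 1.569, 1.762]
wrist_force: [-1.2, -0.5, 0.5]
finger_gap: 30.0
```

Emit:
{"api": "apply_moves", "payload": {"plan": [0,0,0,0.0005,0,0,20,0,0,0,0,0,0,20]}}

```text
clock: 9.1
eef_pos: [561.9, -154.0, 125.7]
eef_rot: [2.537, 1.57, 1.661]
wrist_force: [-2.2, 0.2, 2.2]
finger_gap: 29.8
```

Contact is easing, and there is still a push towards -x. I'll shift a bit more that way.

Emit:
{"api": "apply_moves", "payload": {"plan": [0,0,0,0,-0.0006,-0.0005,20,0,0,0,0,0,0,20]}}

```text
clock: 9.35
eef_pos: [561.0, -153.9, 125.4]
eef_rot: [2.682, 1.569, 1.805]
wrist_force: [-0.6, 0.4, -1.8]
finger_gap: 29.9
```

Emit:
{"api": "apply_moves", "payload": {"plan": [0,0,0,0.001,0,0,20,0,0,0,0,0,0,20]}}

```text
clock: 9.6
eef_pos: [561.0, -153.9, 124.4]
eef_rot: [2.798, 1.569, 1.922]
wrist_force: [-0.7, -0.5, -1.4]
finger_gap: 29.9
```

Emit:
{"api": "apply_moves", "payload": {"plan": [0,0,0,0.001,0,0,20,0,0,0,0,0,0,20]}}

```text
clock: 9.85
eef_pos: [561.0, -153.9, 123.5]
eef_rot: [2.741, 1.569, 1.864]
wrist_force: [-1.1, -0.0, -0.8]
finger_gap: 29.5
```

Emit:
{"api": "apply_moves", "payload": {"plan": [0,0,0,0.001,0,0,20,0,0,0,0,0,0,20]}}

```text
clock: 10.1
eef_pos: [561.0, -153.9, 122.5]
eef_rot: [2.73, 1.569, 1.853]
wrist_force: [-2.1, 0.9, -1.6]
finger_gap: 29.8
```

Emit:
{"api": "apply_moves", "payload": {"plan": [0,0,0,0.001,0,0,20,0,0,0,0,0,0,20]}}

```text
clock: 10.35
eef_pos: [561.0, -153.9, 121.5]
eef_rot: [2.706, 1.569, 1.829]
wrist_force: [-3.1, 0.9, -0.7]
finger_gap: 29.7
```

Emit:
{"api": "apply_moves", "payload": {"plan": [0,0,0,0.001,0,0,20,0,0,0,0,0,0,20]}}

```text
clock: 10.6
eef_pos: [561.1, -153.9, 120.5]
eef_rot: [2.64, 1.57, 1.763]
wrist_force: [-3.0, 0.7, 0.6]
finger_gap: 29.9
```

```bash
python3 - <<'E'
from h import *
plan((561,-154,114),0.694)
E
```

```text
clk 10.6 pos [ 561.1 -153.9  120.5] x [-0.     0.001 -1.   ] jaw 0.694 gap 29.9 q [-0.33  0.45  1.52  0.    1.17 -1.03] F [-3.   0.7  0.6] M [ 0.16  0.57 -0.02]
  turn about tool x (first): -0.0
  full rotvec to target (tool): [-0.     -0.0011 -0.0006]
  shift after turn mm: [ 6.54 -0.1   0.01]
  shift tool now mm: [ 6.54 -0.1   0.01]
```

Emit:
{"api": "apply_moves", "payload": {"plan": [0,0,0,0,-0.0005,-0.0004,20,0,0,0,0,0,0,20]}}

```text
clock: 10.85
eef_pos: [560.7, -154.0, 120.7]
eef_rot: [1.953, 1.57, 1.076]
wrist_force: [0.5, -0.1, -2.1]
finger_gap: 29.9
```

Emit:
{"api": "apply_moves", "payload": {"plan": [0,0,0,0.001,0,0,20,0,0,0,0,0,0,20]}}

```text
clock: 11.1
eef_pos: [560.6, -154.0, 119.6]
eef_rot: [2.355, 1.57, 1.479]
wrist_force: [-0.6, -0.7, -1.2]
finger_gap: 30.1
```

Emit:
{"api": "apply_moves", "payload": {"plan": [0,0,0,0.001,0,0,20,0,0,0,0,0,0,20]}}

```text
clock: 11.35
eef_pos: [560.5, -154.0, 118.5]
eef_rot: [2.554, 1.57, 1.677]
wrist_force: [-0.1, 0.1, -0.7]
finger_gap: 30.1
```

The key has entered the keyway, with TCP below the ledge-stand height and almost no force. Continuing gently to home, expected at TCP z ≈ 113.7.

Emit:
{"api": "apply_moves", "payload": {"plan": [0,0,0,0.001,0,0,20,0,0,0,0.001,0,0,20,0,0,0,0,0,0,20]}}

```text
clock: 11.72
eef_pos: [560.5, -154.0, 116.6]
eef_rot: [2.58, 1.57, 1.703]
wrist_force: [-0.6, -0.8, -1.2]
finger_gap: 29.6
```

Emit:
{"api": "apply_moves", "payload": {"plan": [0,0,0,0.001,0,0,20,0,0,0,0,0,0,20]}}

```text
clock: 11.98
eef_pos: [560.4, -153.9, 115.6]
eef_rot: [2.602, 1.57, 1.725]
wrist_force: [-0.0, -0.9, -0.8]
finger_gap: 29.7
```

Emit:
{"api": "apply_moves", "payload": {"plan": [0,0,0,0.001,0,0,20,0,0,0,0,0,0,20]}}

```text
clock: 12.22
eef_pos: [560.4, -153.9, 114.6]
eef_rot: [2.596, 1.57, 1.719]
wrist_force: [-0.2, -0.1, -0.6]
finger_gap: 29.8
```

Emit:
{"api": "apply_moves", "payload": {"plan": [0,0,0,0.0006,0,0,20,0,0,0,0,0,0,20]}}

```text
clock: 12.48
eef_pos: [560.5, -154.0, 114.0]
eef_rot: [2.53, 1.57, 1.653]
wrist_force: [0.5, -0.5, -1.4]
finger_gap: 29.9
```

Emit:
{"api": "apply_moves", "payload": {"plan": [0,0,0,0.0006,0,0,20,0,0,0,0,0,0,20]}}

```text
clock: 12.72
eef_pos: [560.6, -154.0, 113.7]
eef_rot: [2.254, 1.57, 1.377]
wrist_force: [-1.6, -0.1, 1.4]
finger_gap: 30.0
```

Emit:
{"api": "apply_moves", "payload": {"plan": [0,0,0,0.0004,0,0,20,0,0,0,0,0,0,20]}}

```text
clock: 12.98
eef_pos: [560.6, -154.0, 113.6]
eef_rot: [2.022, 1.57, 1.145]
wrist_force: [-2.5, -0.6, 5.9]
finger_gap: 29.8
```

Seated: TCP is at 113.6 as predicted, with a firm 6 N contact. Releasing.

Emit:
{"api": "apply_moves", "payload": {"plan": [0,0,0,-0.0004,0,0,20,0,0,0,0,0,0,36,0,0,0,0,0,0,45,0,0,0,0,0,0,70,0,0,0,0,0,0,70]}}

```text
clock: 13.6
eef_pos: [560.5, -153.9, 113.4]
eef_rot: [2.548, 1.57, 1.671]
wrist_force: [0.1, -0.5, -0.6]
finger_gap: 58.9
```

Emit:
{"api": "apply_moves", "payload": {"plan": [0,0,0,-0.005,0,0,70,0,0,0,-0.02,0,0,70,0,0,0,-0.035,0,0,70,0,0,0,-0.035,0,0,70,0,0,0,0,0,0,70]}}

```text
clock: 14.22
eef_pos: [561.4, -154.4, 211.5]
eef_rot: [0.787, 1.566, -0.09]
wrist_force: [0.5, 0.6, -0.2]
finger_gap: 65.6
```

```bash
python3 - <<'E'
from h import *
from cell import cams
plan((467.1,-187.3,150),0.694)
for n in("scene",):
  c=cams.camera(n);b=(130,230,160,280);pickle.dump(c,open("s4.pkl","wb"))
  cv2.imwrite(f"pics/{n}4.png",cv2.resize(cv2.convertScaleAbs(c["image"][b[0]:b[1],b[2]:b[3],::-1],alpha=1.6),None,fx=6,fy=6,interpolation=cv2.INTER_CUBIC))
print("exp cap top home",proj(c,(560.6,-154,146)),"8mm up",proj(c,(560.6,-154,154)),blobs(c["image"],(8,110,70),(24,255,255),(190,150,225,190),2))
E
```

```text
clk 14.22 pos [ 561.4 -154.4  211.5] x [ 0.005 -0.    -1.   ] jaw 0.694 gap 65.6 q [-0.33  0.36  1.42  0.    1.35 -1.03] F [ 0.5  0.6 -0.2] M [ 0.01 -0.1  -0.01]
  turn about tool x (first): 0.0
  full rotvec to target (tool): [ 0.      0.0034 -0.0034]
  shift after turn mm: [ 61.51 -93.58 -35.01]
  shift tool now mm: [ 61.07 -93.79 -35.22]
exp cap top home [209.28190753 171.04441508] 8mm up [209.09299587 169.11008314] [(np.int32(5), np.float64(206.86442197395436), np.float64(171.58222881984943)), (np.int32(3), np.float64(206.33135215453194), np.float64(182.69508420009907)), (np.int32(2), np.float64(207.4700228364975), np.float64(189.0))]
```

View pics/scene4.png

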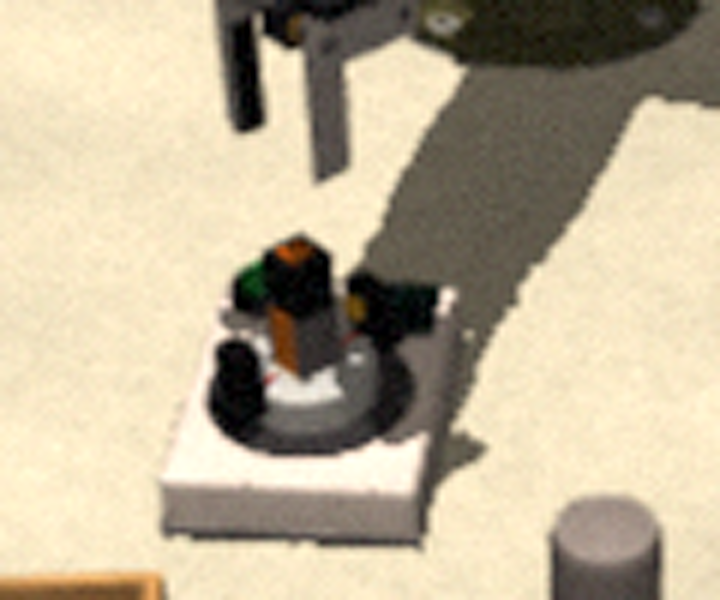

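The cell stands upright and sunk into the ring, with its spot at full-image (209,171.5) against (209.3,171.0) expected for home. The amber face is on the pod line. Next is the button: I'll shut the fingers and turn the gripper body away from the cell.

Emit:
{"api": "apply_moves", "payload": {"plan": [0,0.003,-0.003,0,-0.032,-0.012,20,0,0,0,0,-0.032,-0.012,0,0,0,0,0,-0.03,-0.011,0,0.175,0,0,0,0,0,0,0.175,0,0,0,0,0,0], "force": 20}}

```text
clock: 14.9
eef_pos: [465.2, -187.3, 207.8]
eef_rot: [-2.293, 1.565, 2.757]
wrist_force: [0.1, -0.6, -0.6]
finger_gap: 19.4
```

Emit:
{"api": "apply_moves", "payload": {"plan": [0.175,0,0,0,0,0,0,0.175,0,0,0,0,0,0,0.175,0,0,0,0,0,0,0.175,0,0,0,0,0,0,0.175,0,0,0,0,0,0]}}

```text
clock: 15.52
eef_pos: [465.4, -187.1, 207.5]
eef_rot: [-1.415, 1.564, 2.761]
wrist_force: [-0.7, -0.6, -0.1]
finger_gap: 0.8
```

Emit:
{"api": "apply_moves", "payload": {"plan": [0.175,0,0,0,0,0,0,0.175,0,0,0,0,0,0,0.175,0,0,0,0,0,0,0.175,0,0,0,0,0,0,0,0,0,0,0,0,0]}}

```text
clock: 16.15
eef_pos: [465.5, -187.1, 207.7]
eef_rot: [-0.723, 1.565, 2.76]
wrist_force: [0.0, 0.4, 0.2]
finger_gap: 0.6
```

```bash
python3 - <<'E'
from h import *
from cell import cams
plan((466.6,-187.3,72),-1.23)
c=cams.camera("top");cv2.imwrite("pics/t5.png",cv2.resize(cv2.convertScaleAbs(c["image"][150:270,240:370,::-1],alpha=1.6),None,fx=4.5,fy=4.5))
E
```

```text
clk 16.15 pos [ 465.5 -187.1  207.7] x [-0.006  0.002 -1.   ] jaw -1.2299 gap 0.6 q [-0.45  0.19  1.65 -0.    1.31  0.78] F [0.  0.4 0.2] M [0.   0.01 0.03]
  turn about tool x (first): 0.0001
  full rotvec to target (tool): [0.0001 0.0046 0.004 ]
  shift after turn mm: [135.75   0.55  -0.95]
  shift tool now mm: [135.74   1.1   -1.57]
```

View pics/t5.png

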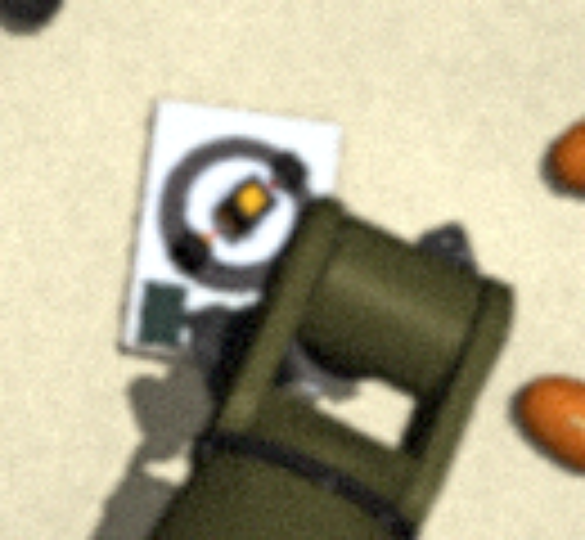

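The top view shows the cell seated, its cap squared to the pod line with the amber spot at about (253,200). The gripper is over the button and clear of the cell. Descending.

Emit:
{"api": "apply_moves", "payload": {"plan": [0,0.0046,0.004,0.04,0.0005,-0.001,0,0,0,0,0.04,0,0,0,0,0,0,0.03,0,0,0,0,0,0,0.022,0,0,0,0,0,0,0,0,0,0]}}

```text
clock: 16.82
eef_pos: [466.0, -187.0, 75.2]
eef_rot: [-0.804, 1.569, 2.68]
wrist_force: [0.6, -0.5, 0.1]
finger_gap: 0.7
```

```bash
python3 - <<'E'
from h import *
from cell import cams
plan((466.6,-187.3,66),-1.23)
c=cams.camera("scene");b=(130,230,160,280)
cv2.imwrite("pics/s6.png",cv2.resize(cv2.convertScaleAbs(c["image"][b[0]:b[1],b[2]:b[3],::-1],alpha=1.6),None,fx=6,fy=6,interpolation=cv2.INTER_CUBIC))
E
```

```text
clk 16.82 pos [ 466.  -187.    75.2] x [-0.002  0.001 -1.   ] jaw -1.2277 gap 0.7 q [-0.45  0.35  1.79  0.    1.01  0.77] F [ 0.6 -0.5  0.1] M [-0.04 -0.02 -0.05]
  turn about tool x (first): 0.0023
  full rotvec to target (tool): [0.0023 0.0012 0.0013]
  shift after turn mm: [ 9.24  0.48 -0.43]
  shift tool now mm: [ 9.24  0.49 -0.44]
```

View pics/s6.png

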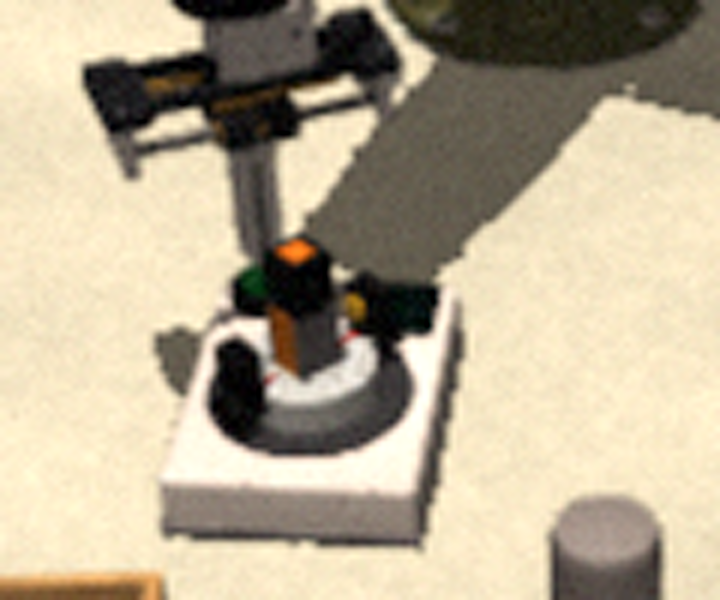

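The shut fingers are just above the button at about (262,270) in the crop, clear of the cell and pods. Pressing.

Emit:
{"api": "apply_moves", "payload": {"plan": [0,0,0,0.006,0,0,0,0,0,0,0.004,0,0,0,0,0,0,0,0,0,0]}}

```text
clock: 17.25
eef_pos: [467.1, -187.5, 66.8]
eef_rot: [2.351, 1.569, -0.451]
wrist_force: [0.2, 0.1, 1.9]
finger_gap: 1.0
```

Emit:
{"api": "apply_moves", "payload": {"plan": [0,0,0,0.002,0,0,0,0,0,0,0.002,0,0,0,0,0,0,0,0,0,0]}}

```text
clock: 17.62
eef_pos: [467.1, -187.5, 62.7]
eef_rot: [2.37, 1.569, -0.432]
wrist_force: [-0.1, 0.8, 3.4]
finger_gap: 0.8
```

Emit:
{"api": "apply_moves", "payload": {"plan": [0,0,0,0.002,0,0,0,0,0,0,0.001,0,0,0,0,0,0,0,0,0,0]}}

```text
clock: 18.0
eef_pos: [467.3, -187.5, 60.9]
eef_rot: [2.352, 1.568, -0.45]
wrist_force: [-6.8, 2.6, 21.0]
finger_gap: 0.4
```

The button bottomed: about 6 mm of spring-like travel from z≈67 to 61, then the force rose to 21 N. Releasing.

Emit:
{"api": "apply_moves", "payload": {"plan": [0,0,0,-0.003,0,0,0,0,0,0,-0.01,0,0,0,0,0,0,-0.03,0,0,0,0,0,0,-0.05,0,0,0,0,0,0,-0.05,0,0,0]}}

```text
clock: 18.62
eef_pos: [466.3, -187.1, 204.2]
eef_rot: [2.408, 1.57, -0.394]
wrist_force: [0.6, 0.1, 1.1]
finger_gap: 0.5
```

```bash
python3 - <<'E'
from h import *
plan((350,-330,220),-1.23)
E
```

```text
clk 18.62 pos [ 466.3 -187.1  204.2] x [ 0.001 -0.    -1.   ] jaw -1.231 gap 0.5 q [-0.45  0.19  1.66  0.    1.29  0.78] F [0.6 0.1 1.1] M [-0.02  0.03 -0.04]
  turn about tool x (first): -0.001
  full rotvec to target (tool): [-0.001  -0.0005 -0.0004]
  shift after turn mm: [-15.78  95.8  157.38]
  shift tool now mm: [-15.82  95.96 157.28]
```

Emit:
{"api": "apply_moves", "payload": {"plan": [0,0,0,-0.004,0.024,0.039,0,0,0,0,-0.004,0.024,0.039,0,0,0,0,-0.004,0.024,0.039,0,0,0,0,-0.004,0.024,0.039,0,0,0,0,0,0,0,0]}}

```text
clock: 19.25
eef_pos: [350.1, -331.4, 218.9]
eef_rot: [2.238, 1.569, -0.567]
wrist_force: [0.7, 0.6, -0.1]
finger_gap: 0.3
```

```bash
python3 - <<'E'
from h import *
from cell import cams
plan((350,-330,220))
t=cams.camera("top");s=cams.camera("scene")
f=lambda i,b:cv2.resize(cv2.convertScaleAbs(i["image"][b[0]:b[1],b[2]:b[3],::-1],alpha=1.6),(390,300),interpolation=cv2.INTER_CUBIC)
cv2.imwrite("pics/f.png",np.vstack([np.hstack([f(t,(165,240,250,347)),f(s,(140,230,165,282))]),np.hstack([f(t,(80,320,30,342)),f(s,(90,290,40,300))])]))
print(blobs(t["image"],(50,110,60),(75,255,255),(262,170,320,240)),blobs(t["image"],(8,130,90),(22,255,255),(280,185,305,210),2))
u=blobs(t["image"],(8,130,90),(22,255,255),(280,185,305,210),2)[0]
print("spot @146",plane(t,u[1:],146),"@154",plane(t,u[1:],154))
for k,lo,hi in(("green",(50,110,60),(75,255,255)),("blue",(100,110,90),(125,255,255))):print(k,[(a,plane(t,(x,y),106).round(1)) for a,x,y in blobs(t["image"],lo,hi,(160,185,225,212))][:1])
E
```

```text
clk 19.25 pos [ 350.1 -331.4  218.9] x [ 0.001 -0.001 -1.   ] jaw -1.2344 gap 0.3 q [-0.83  0.14  1.69  0.    1.32  0.4 ] F [ 0.7  0.6 -0.1] M [ 0.05 -0.06 -0.  ]
  shift tool now mm: [-1.12 -1.33 -0.4 ]
[(np.int32(48), np.float64(302.3732436069275), np.float64(224.4408120319039))] [(np.int32(28), np.float64(295.40791748041397), np.float64(193.82163782072865))]
spot @146 [ 562.00393761 -153.96761706  146.        ] @154 [ 561.03235148 -153.09547029  154.        ]
green [(np.int32(33), array([559.1, 204.1, 106. ]))]
blue [(np.int32(25), array([562.6, 139.6, 106. ]))]
```

View pics/f.png

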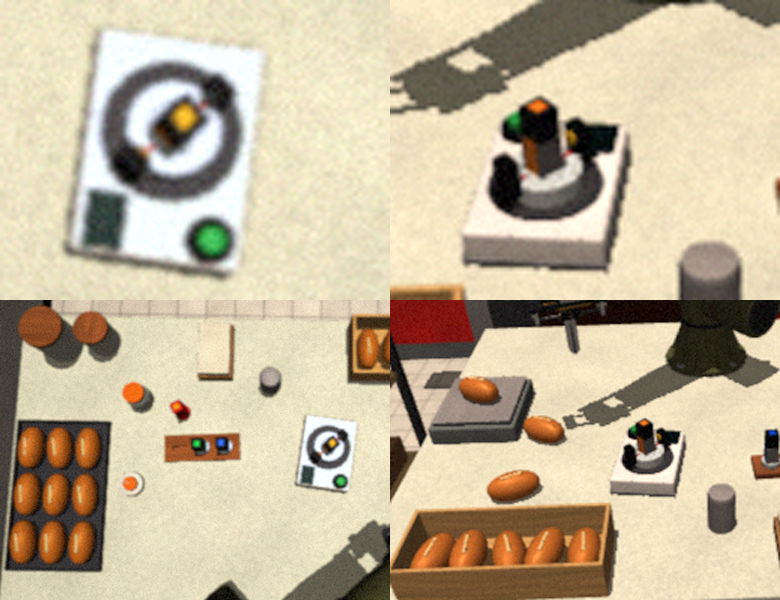

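The final views show the cell standing home in the ring (top-left panel, 175,125), in line with the pods. The button is back up (pixel 302.4,224.4, same as at the start). The other cells and bench items haven't moved. Handing in.

```bash
python3 -c "
from cell import ticket
print(ticket.sign_off())"
```

```text
the job is handed in; nothing more can be done
None
```

The amber cell is home in the reader's keyed well with its clear faces along the lamp–detector line, and the read button was pressed and released. I handed the job in at about 19.3 s, with the arm retracted and touching nothing.

- **Seating:** The key dropped into the keyway at a cell yaw of about 0.69 rad. The largest force while fitting was about 6 N, against the 30 N chip limit. The tool stopped at z 113.6 mm, where 113.7 was expected for home. The camera puts the cap spot at (562, −154), within 2 mm of the felt well axis.
- **Button:** It gave about 6 mm of springy travel and then bottomed, with the force reaching 21 N on the last step. Afterwards its pixel position was the same as at the start.
- **Bystanders:** The green and blue cells are within 0.3 mm of where they began. The red look-alike and the other bench items look unmoved by eye; I did not measure them.
- **Disagreement:** The two cameras put the well about 3.5 mm apart, and the camera estimate was about 1.5 mm off in x from where the well was felt. I corrected this by touch while inserting.

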